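# Divert a weighed batch of ceramic balls into the glass dish

## Robot

A 6-joint arm with a two-finger parallel gripper is mounted at the origin on the work surface. World frame = base frame: x ahead of the robot, y to its left, z up, the work surface at z = 0. Lengths are in mm, angles in rad, forces in N, time in s.
With the tool pointing down it reaches from about 325 to 875 mm from the base axis. Payload 4.4 kg.
Tool frame: the origin (TCP) lies on the centre line of the jaws, within the pads' length; the fingertips stand ahead of it and the grasp point (between the pads) lies 6 mm ahead of it (ctrl.tcp_to_tips is the z of the fingertips in the tool frame, in mm); z points along the fingers, y is the line along which they close (so a half turn about z gives the same grasp; the last joint's range is limited). The gripper opens to 85 mm and grips with 20 to 120 N. Pads are 22 mm wide; open, the fingers measure 114 mm over their backs; the gripper's body (76 mm by 85 mm) begins 54 mm behind the grasp point. The pads swing forward as they close: fully open they stand 13 mm farther back than shut.
Start: joints at [1.155, 0.207, 1.542, -0, 1.393, -0.15], TCP at [150.497, 554.958, 256.282] pointing down, gripper open.
Joint ranges: [-2.73, 2.73], [-0.86, 2.22], [0.23, 2.46], [-1.11, 4.25], [0.08, 2.63], [-2.82, 2.82]. Speed limits (rad/s): [2.79, 2.79, 3.14, 3.14, 3.14, 3.14].

## Interface

Orientations are given as a 3x3 rotation matrix whose columns are the frame's x, y, z axes.
In Python, from plant import ctrl, sensors, optics gives the robot as it stands. Calls block until the motion is done:
- ctrl.move_ptp(position, orientation): joint-space move of the TCP to a pose.
- ctrl.move_l(position, rot=None, vel=150, threshold=None): straight line of the TCP; rot=None keeps the orientation; vel is the mean speed in mm/s. With threshold (N) it stops when the force on the tool has changed by that much, and returns True; else False.
- ctrl.set_joints(angles): joint-space move.
- ctrl.gripper_to(opening, force=None): finger opening in mm; force is the grip in N (None keeps the last); returns when the fingers have stopped.
- ctrl.hold(seconds).
- ctrl.solve_ik(position, orientation): joint angles nearest the present ones, or None.
- sensors.read_state(): the state.
- optics.grab_frame(name): name is "scene" or "top" or "wrist"; returns (picture, depth): 420x560x3 uint8, red, green, blue; 420x560 float32, mm along the optical axis (not along the pixel's ray), 0 where there is no reading.
- optics.camera_params(name): a dict with "mtx" (3x3 intrinsics, pixels), "k1" (the pictures are not rectified: a ray, as slopes to the right and down, at radius r is drawn at 1 + k1 r^2 times it, then the intrinsics apply), "R" (3x3) and "t" (3): a world point X has camera coordinates R X + t; the wrist camera has in their place "T_tool_cam" (4x4, takes a point from camera to tool coordinates, whose origin is the TCP and whose axes are the flange's). Camera axes: x right, y down, z forward; pixel columns grow to the right and rows downward; lengths in mm; the calibration is good to about 2 mm. A picture is of the moment at which its call begins: read the wrist's pose just before it. camera_params takes no time and is no camera call.
A pose or a line that the arm cannot do raises ctrl.MotionError and nothing moves.
- ctrl.finish_job(): hands the job in; it is judged then, once.
The state is a dict: "t": time; "q": joint angles; "qvel": joint speeds; "tau": joint torques, N m; "eef_pos": TCP position; "eef_rot": TCP orientation; "force": force on the tool from outside, world axes, zero at the start; "wrist_torque": the same for the moment, N m; "grip_width": finger opening in mm; "grasp_force": force on a finger pad.
Only numpy, scipy, OpenCV 4.12 (cv2) and the standard library are available. Lean on these libraries where they do the work, as an engineer would, in place of code of your own. Each camera call takes 0.05 s, during which the arm holds its last target. There are 200 camera calls.

## Task

The weighed batch of ceramic balls in the steel pan has to go through the diverter chute into the round glass dish; none may go into the black tray or be spilt. Push the chute's lever fully over so that the flap closes off the tray's side, then pick up the pan by its handle and tip all five balls into the hopper, and set the empty pan back upright on the balance plate. Do not tip the balls straight into the dish, and do not push the dish, the tray or the other things on the bench about.

Things in the scene. Friction and masses are not known exactly. Their poses are not given: they have to be found in the camera images.
- chute: Fixed bench diverter chute of sheet steel, an inverted Y 215 mm high, base plate 130 x 120 mm, clear window on the -x face. Origin on the bench under its middle; z up, outlets to +y and -y, lever on the -x side (towards the robot). The outlet legs slope down 36 degrees; their floors end at y = +88 and -88 mm, 54 mm above the bench.
- hopper (a point): Centre of the hopper's open top, on the chute's axis 215 mm above the bench: where to pour. The opening is 120 mm (chute y) by 110 mm (x), rim 3 mm sheet with a 3 mm round bead; the hopper narrows to a throat 58 by 60 mm at 172 mm height, with the flap and the two legs below it.
- flap (a joint): Angle of flap and lever (one rigid piece), rad: 0 upright, positive leans to the chute's +y, stops at +0.5 and -0.5, stays where left (under 2 N at the knob). Axle along the chute's x, 120 mm up at y = 0; the flap stands up from it. Leaning to +y it closes the +y leg, so all runs out at -y, and vice versa. Starts near the middle, which would split the batch; over means 0.40 or more.
- flap_knob (a point): Centre of the lever's black ball knob, 22 mm across, 120 mm from the axle on an 8 mm rod that stands straight up beside the chute, 95 mm to its -x side (29 mm clear of the hopper's rim). With the lever upright the knob is 240 mm above the bench.
- dish: Round clear glass dish that must receive the balls: outside 130 mm across, 42 mm high, wall 4 mm, floor 5 mm, loose. Origin under its centre. It stands under one outlet, centre about 145 mm to the chute's +y or -y; which one varies.
- tray: Black plastic tray under the other outlet, 150 mm (its x) by 130 mm (y), 42 mm high, loose; must stay empty. Origin under its centre.
- balance: Fixed bench balance, white body 190 by 190 mm. Origin on the bench under the centre of its steel weighing plate, which measures 170 mm (x) by 160 mm (y), top 60 mm above the bench; grey display panel on its -x side.
- pan: Loose steel tipping pan, about 0.22 kg, on the balance plate. Origin at its underside below the handle. Flat floor x -31 to +38 mm, 3 mm thick, 72 mm wide over all (y), walls 38 mm high; towards -x the floor rises at 20 degrees to the open pouring lip, with side walls only. Level, the balls stay behind the rise; with the lip tipped 45 degrees down all roll out.
- pan_grip (a point): Centre of the pan's black handle: a bar along the pan's y over the pan, 72 mm long between two steel straps, 14 mm thick (pan x) and 20 mm high, centre 80 mm above the pan's underside, open below. Pinch it across x from above.
- pan_lip (a point): Middle of the pouring lip's upper edge: 73 mm to the pan's -x of and 62 mm below the handle's centre.
- ball0_center (a point): Centre of a white ceramic ball, 20 mm across, 15 g; one of five, all alike, loose on the pan's floor.
- ball1_center (a point): Centre of a white ceramic ball, 20 mm across, 15 g; one of five, all alike, loose on the pan's floor.
- ball2_center (a point): Centre of a white ceramic ball, 20 mm across, 15 g; one of five, all alike, loose on the pan's floor.
- ball3_center (a point): Centre of a white ceramic ball, 20 mm across, 15 g; one of five, all alike, loose on the pan's floor.
- ball4_center (a point): Centre of a white ceramic ball, 20 mm across, 15 g; one of five, all alike, loose on the pan's floor.
- jar: Bystander: white jar with red lid, 68 mm across, 115 mm high. Origin under its centre.
- beaker: Bystander: empty glass beaker, 72 mm across, 90 mm high.
- weight: Bystander: knobbed steel calibration weight, 38 mm across, 63 mm high.
- spoon: Bystander: lab spoon lying along its x, 170 mm long, about 20 mm high.
Not all that is in view belongs to the job. What is shaped like the pan but yellow is not meant. What is shaped like the chute but blue is not meant.

How it is judged (in metres and radians):
On the way, in this order (a step that is already met when the one before it is completed fails the run):
1. the flap is fully over so that it closes off the tray's side (0.40 rad or more), all five balls still in the pan (((y of dish in the frame of chute above 0 m and value of joint flap below -0.4 rad) or (y of dish in the frame of chute below 0 m and value of joint flap above 0.4 rad)) and x of ball0_center in the frame of pan between -0.085 and 0.045 m and y of ball0_center in the frame of pan between -0.045 and 0.045 m and z of ball0_center in the frame of pan between 0 and 0.055 m and x of ball1_center in the frame of pan between -0.085 and 0.045 m and y of ball1_center in the frame of pan between -0.045 and 0.045 m and z of ball1_center in the frame of pan between 0 and 0.055 m and x of ball2_center in the frame of pan between -0.085 and 0.045 m and y of ball2_center in the frame of pan between -0.045 and 0.045 m and z of ball2_center in the frame of pan between 0 and 0.055 m and x of ball3_center in the frame of pan between -0.085 and 0.045 m and y of ball3_center in the frame of pan between -0.045 and 0.045 m and z of ball3_center in the frame of pan between 0 and 0.055 m and x of ball4_center in the frame of pan between -0.085 and 0.045 m and y of ball4_center in the frame of pan between -0.045 and 0.045 m and z of ball4_center in the frame of pan between 0 and 0.055 m), for 0.2 s.
2. the pan is tipped by more than 20 degrees over the hopper, with the flap still set (((y of dish in the frame of chute above 0 m and value of joint flap below -0.4 rad) or (y of dish in the frame of chute below 0 m and value of joint flap above 0.4 rad)) and angle between pan's own z axis and vertical above 0.35 rad and horizontal distance between pan_lip and chute below 0.075 m and z of pan_lip in the frame of chute above 0.19 m), for 0.1 s.
3. all five balls lie in the glass dish (horizontal distance between each of ball0_center, ball1_center, ball2_center, ball3_center, ball4_center and dish below 0.06 m and z of ball0_center in the frame of dish between 0 and 0.036 m and z of ball1_center in the frame of dish between 0 and 0.036 m and z of ball2_center in the frame of dish between 0 and 0.036 m and z of ball3_center in the frame of dish between 0 and 0.036 m and z of ball4_center in the frame of dish between 0 and 0.036 m), for 0.2 s.
At the end, for the whole second after the job is handed in: All five balls in the glass dish (centres within 60 mm of its axis, below 36 mm over its underside), flap still over by 0.40 rad or more on the tray's side, pan still and upright (3 degrees) on the balance plate, its origin within 60 mm of the plate's centre along both axes (all of step 3 and ((y of dish in the frame of chute above 0 m and value of joint flap below -0.4 rad) or (y of dish in the frame of chute below 0 m and value of joint flap above 0.4 rad)) and angle between pan's own z axis and vertical below 0.06 rad and x of pan in the frame of balance between -0.06 and 0.06 m and y of pan in the frame of balance between -0.06 and 0.06 m and z of pan in the frame of balance between 0.055 and 0.065 m and linear speed of pan below 0.02 m/s); the robot touches nothing.
It fails at once if a ball is spilt: it is neither in the pan, nor in or just above the chute, nor in the glass dish (into the tray, onto the bench, or tipped straight into the dish) (not ((x of ball0_center in the frame of pan between -0.085 and 0.045 m and y of ball0_center in the frame of pan between -0.045 and 0.045 m and z of ball0_center in the frame of pan between 0 and 0.055 m) or ((x of ball0_center in the frame of chute between -0.066 and 0.066 m and y of ball0_center in the frame of chute between -0.07 and 0.07 m and z of ball0_center in the frame of chute between 0.03 and 0.36 m) or (x of ball0_center in the frame of chute between -0.066 and 0.066 m and y of ball0_center in the frame of chute between -0.105 and 0.105 m and z of ball0_center in the frame of chute between 0.03 and 0.135 m)) or (horizontal distance between ball0_center and dish below 0.066 m and z of ball0_center in the frame of dish between 0 and 0.075 m)) or not ((x of ball1_center in the frame of pan between -0.085 and 0.045 m and y of ball1_center in the frame of pan between -0.045 and 0.045 m and z of ball1_center in the frame of pan between 0 and 0.055 m) or ((x of ball1_center in the frame of chute between -0.066 and 0.066 m and y of ball1_center in the frame of chute between -0.07 and 0.07 m and z of ball1_center in the frame of chute between 0.03 and 0.36 m) or (x of ball1_center in the frame of chute between -0.066 and 0.066 m and y of ball1_center in the frame of chute between -0.105 and 0.105 m and z of ball1_center in the frame of chute between 0.03 and 0.135 m)) or (horizontal distance between ball1_center and dish below 0.066 m and z of ball1_center in the frame of dish between 0 and 0.075 m)) or not ((x of ball2_center in the frame of pan between -0.085 and 0.045 m and y of ball2_center in the frame of pan between -0.045 and 0.045 m and z of ball2_center in the frame of pan between 0 and 0.055 m) or ((x of ball2_center in the frame of chute between -0.066 and 0.066 m and y of ball2_center in the frame of chute between -0.07 and 0.07 m and z of ball2_center in the frame of chute between 0.03 and 0.36 m) or (x of ball2_center in the frame of chute between -0.066 and 0.066 m and y of ball2_center in the frame of chute between -0.105 and 0.105 m and z of ball2_center in the frame of chute between 0.03 and 0.135 m)) or (horizontal distance between ball2_center and dish below 0.066 m and z of ball2_center in the frame of dish between 0 and 0.075 m)) or not ((x of ball3_center in the frame of pan between -0.085 and 0.045 m and y of ball3_center in the frame of pan between -0.045 and 0.045 m and z of ball3_center in the frame of pan between 0 and 0.055 m) or ((x of ball3_center in the frame of chute between -0.066 and 0.066 m and y of ball3_center in the frame of chute between -0.07 and 0.07 m and z of ball3_center in the frame of chute between 0.03 and 0.36 m) or (x of ball3_center in the frame of chute between -0.066 and 0.066 m and y of ball3_center in the frame of chute between -0.105 and 0.105 m and z of ball3_center in the frame of chute between 0.03 and 0.135 m)) or (horizontal distance between ball3_center and dish below 0.066 m and z of ball3_center in the frame of dish between 0 and 0.075 m)) or not ((x of ball4_center in the frame of pan between -0.085 and 0.045 m and y of ball4_center in the frame of pan between -0.045 and 0.045 m and z of ball4_center in the frame of pan between 0 and 0.055 m) or ((x of ball4_center in the frame of chute between -0.066 and 0.066 m and y of ball4_center in the frame of chute between -0.07 and 0.07 m and z of ball4_center in the frame of chute between 0.03 and 0.36 m) or (x of ball4_center in the frame of chute between -0.066 and 0.066 m and y of ball4_center in the frame of chute between -0.105 and 0.105 m and z of ball4_center in the frame of chute between 0.03 and 0.135 m)) or (horizontal distance between ball4_center and dish below 0.066 m and z of ball4_center in the frame of dish between 0 and 0.075 m))).
It fails at once if the dish or the tray is pushed by more than 25 mm (distance of any of dish, tray from where it was at the start of the episode above 0.025 m).
It fails at once if a bystander is moved by more than 30 mm (distance of any of jar, beaker, weight, spoon from where it was at the start of the episode above 0.03 m).
It also fails if it takes over 64 s, if anything falls off the work surface, if the arm or the gripper's body presses on something with over 40 N, if the wrist force passes 120 N, or if a joint passes its speed limit or range.

## Working session

There is one attempt and no reset: what is moved stays moved. The work goes in short steps, each a Python script; the robot and the scene stay as the last script left them, time stands still between calls to the robot, and variables do not carry over. Pictures are saved under pics/ and viewed, at most 10 in all, crops included, and the job is handed in when it is done.

```bash
ls; mkdir -p pics
cat > h.py <<'E'
import numpy as np, cv2
from plant import ctrl, sensors, optics
def grab(n):
    st=sensors.read_state(); im,d=optics.grab_frame(n); p=optics.camera_params(n)
    if 'R' in p: R=np.array(p['R']);t=np.array(p['t'])
    else:
        T=np.array(p['T_tool_cam']); Rw=np.array(st['eef_rot'])
        Rc=Rw@T[:3,:3]; tc=Rw@T[:3,3]+np.array(st['eef_pos']); R=Rc.T; t=-R@tc
    return im,d,np.array(p['mtx']),p['k1'],R,t
def cloud(d,K,k1,R,t):
    h,w=d.shape; u,v=np.meshgrid(np.arange(w),np.arange(h))
    x=(u-K[0,2])/K[0,0]; y=(v-K[1,2])/K[1,1]; a,b=x.copy(),y.copy()
    for _ in range(8):
        s=1+k1*(a*a+b*b); a=x/s;b=y/s
    P=np.stack([a*d,b*d,d],-1)-t
    W=P@R; W[d<=0]=np.nan; return W
def proj(X,K,k1,R,t):
    c=np.atleast_2d(X)@R.T+t; a=c[:,:2]/c[:,2:]; a=a*(1+k1*(a**2).sum(1,keepdims=True))
    return a*[K[0,0],K[1,1]]+[K[0,2],K[1,2]]
E
python3 - <<'E'
from h import *
for n in("scene","top"):
    im,d,K,k1,R,t=grab(n); np.savez(n+'.npz',im=im,d=d,K=K,k1=k1,R=R,t=t)
    cv2.imwrite(f'pics/{n}0.png',cv2.cvtColor(im,cv2.COLOR_RGB2BGR)); print(n,K,k1,-R.T@t,R[2])
print(ctrl.tcp_to_tips,sensors.read_state())
E
```

```text
pics
scene [[511.36928799   0.         278.6638251 ]
 [  0.         511.36928799 206.39638693]
 [  0.           0.           1.        ]] 0.0045932666508637305 [1332.49707848 -717.96617569 1181.28670151] [-0.59320588  0.41007131 -0.69278301]
top [[461.54860366   0.         277.26889262]
 [  0.         461.54860366 213.0977251 ]
 [  0.           0.           1.        ]] 0.029810717119940402 [ 301.61514305 -136.70552211 1487.7755577 ] [ 0.13776322  0.00586266 -0.99044784]
25.0 {'t': 0.1, 'q': array([ 1.15549046e+00,  2.07361600e-01,  1.54283098e+00, -1.02664861e-05,
        1.39352406e+00, -1.50486395e-01]), 'qvel': array([-0.00091195, -0.002334  , -0.00214116, -0.00126545,  0.00037887,
        0.0012634 ]), 'tau': array([-7.91798448e-04, -3.84089434e+01, -2.92550433e+01, -3.01817981e-04,
        4.92894105e-03,  8.56156873e-06]), 'eef_pos': array([150.23989965, 554.35499486, 255.21717589]), 'eef_rot': array([[-9.65140112e-01,  2.61732392e-01, -8.47720623e-04],
       [ 2.61733583e-01,  9.65138197e-01, -1.94751616e-03],
       [ 3.08439490e-04, -2.10150292e-03, -9.99997744e-01]]), 'force': array([-0.53668286,  0.12853475,  0.10811812]), 'wrist_torque': array([-0.04634468,  0.01708477, -0.01958221]), 'grasp_force': 0.0, 'grip_width': 85.2054411093637}
```

View pics/scene0.png

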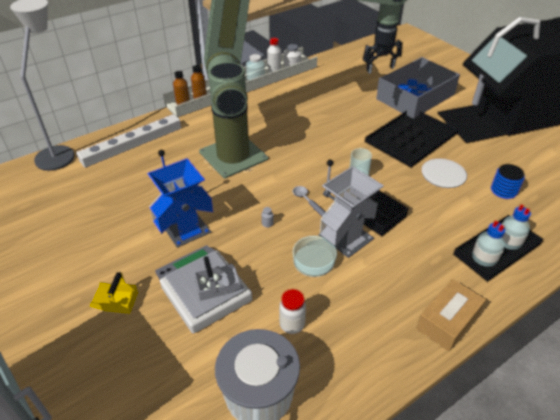

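View pics/top0.png

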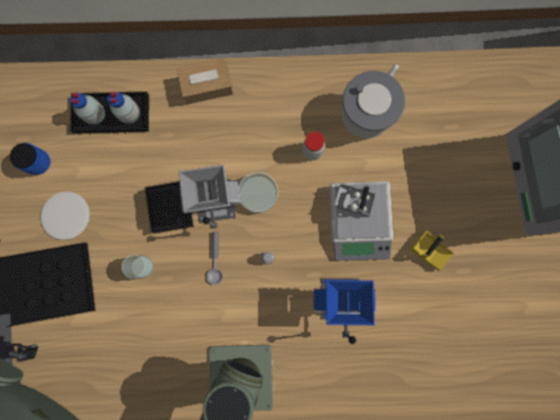

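Two chute candidates: grey, scene (350,210)/top (205,190), and blue, scene (180,195)/top (350,303). Two pan candidates: steel on the balance, scene (213,280)/top (355,200), and yellow, scene (115,295)/top (433,250). I choose the grey chute and the steel pan. The dish is at top (257,193), with the tray on the other side at (168,207). I'll check with a close crop and take measurements.

```bash
cat > m.py <<'E'
from h import *
tops={}
def rect(W,m): 
    P=W[m]; P=P[~np.isnan(P).any(1)]; r=cv2.minAreaRect(P[:,:2].astype(np.float32)); return len(P),np.round(r[0],1),np.round(r[1],1),round(r[2],1),np.round(np.median(P[:,2]),1)
Ws={}
for n in("scene","top"):
    z=np.load(n+'.npz'); W=cloud(z['d'],z['K'],z['k1'],z['R'],z['t']); Ws[n]=(z,W)
    for p,nm in zip({'scene':[(350,245),(213,262),(330,162),(292,298),(360,160),(267,218),(315,258),(385,210),(300,190)],'top':[(205,190),(365,197),(206,220),(315,140),(136,267),(267,258),(257,195),(168,207),(213,275)]}[n],'chute pan knob jar beaker weight dish tray spoon'.split()):
        print(n,nm,np.round(W[p[1],p[0]]))
z,W=Ws['top']
c=cv2.resize(z['im'][150:250,140:410],None,fx=2.9,fy=2.9,interpolation=cv2.INTER_CUBIC)
z2,W2=Ws['scene']
c2=cv2.resize(z2['im'][150:320,140:410],None,fx=2.9*.58,fy=2.9*.58,interpolation=cv2.INTER_CUBIC)
c2=cv2.copyMakeBorder(c2,0,0,0,c.shape[1]-c2.shape[1],cv2.BORDER_CONSTANT)
cv2.imwrite('pics/crop1.png',cv2.cvtColor(np.vstack([c,c2]),cv2.COLOR_RGB2BGR)); print(np.vstack([c,c2]).shape)
E
python3 m.py
```

```text
scene chute [593.  59.   6.]
scene pan [ 454. -338.   62.]
scene knob [467.  61. 249.]
scene jar [ 717. -252.  119.]
scene beaker [317. 339.  31.]
scene weight [ 378. -103.   41.]
scene dish [573. -61.   7.]
scene tray [540. 256.   5.]
scene spoon [302.  83.   7.]
top chute [558.  79. 172.]
top pan [ 529. -388.  147.]
top knob [461.  65. 245.]
top jar [ 717. -250.  110.]
top beaker [346. 328.   2.]
top weight [361. -93.  63.]
top dish [571. -63.  -2.]
top tray [537. 227.   5.]
top spoon [314.  82.   1.]
(576, 783, 3)
```

View pics/crop1.png

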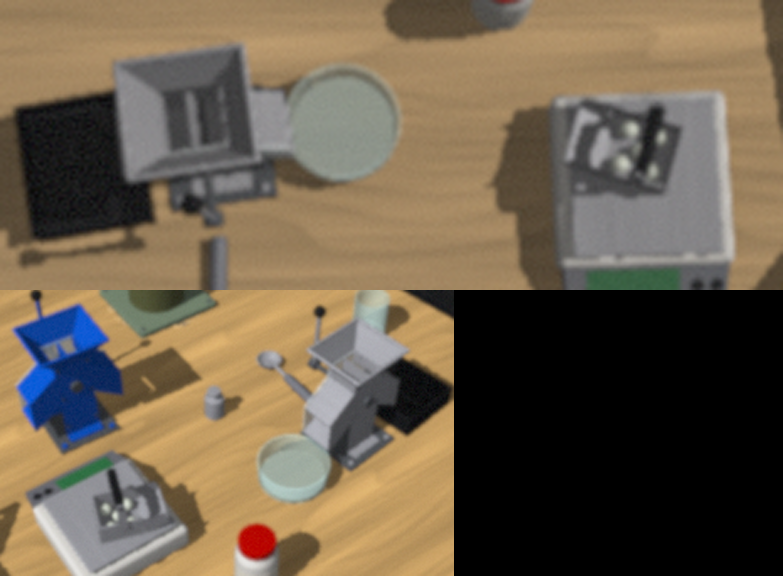

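The crop shows the steel pan with five white balls, its lip towards image left (+y) at the top (575,150), and its handle at (650,145). The grey chute's lever is near the middle, the dish is on its −y side and the tray on +y. Now pose fits.

```bash
cat > fit.py <<'E'
from h import *
def rect(P): r=cv2.minAreaRect(P[:,:2].astype(np.float32)); return len(P),np.round(r[0],1),np.round(r[1],1),round(r[2],1),np.round(np.median(P,0),1)
for n in("top","scene"):
    z=np.load(n+'.npz'); W=cloud(z['d'],z['K'],z['k1'],z['R'],z['t']); P=W.reshape(-1,3); C=z['im'].reshape(-1,3).astype(int)
    ok=~np.isnan(P).any(1); P=P[ok];C=C[ok]; x,y,h=P.T
    def s(x0,x1,y0,y1,z0,z1): return (x>x0)&(x<x1)&(y>y0)&(y<y1)&(h>z0)&(h<z1)
    print(n)
    print('rim',rect(P[s(480,680,0,180,206,224)]))
    print('knob',rect(P[s(420,510,0,160,228,265)]))
    print('handle',rect(P[s(420,640,-480,-250,132,158)]), rect(P[s(420,640,-480,-250,132,158)&(C.max(1)<60)]))
    print('pan',rect(P[s(420,640,-460,-270,72,128)]))
    print('plate',rect(P[s(380,640,-500,-230,52,68)]))
    print('dish',rect(P[s(480,650,-140,15,30,50)]))
    print('jar',rect(P[s(650,800,-320,-180,100,130)]))
    print('tray',rect(P[s(420,640,150,300,30,50)]))
    print('max obst',P[s(300,800,-480,300,150,400)][:,2].max())
E
python3 fit.py
```

```text
top
rim (599, array([553.8,  74.8]), array([119.9, 129.4]), 7.0, array([561.6,  80.8, 214.2]))
knob (51, array([459.5,  66.2]), array([19.3, 19.2]), 45.0, array([460.,  65., 247.]))
handle (142, array([ 525.9, -385. ]), array([14.8, 81.3]), 71.8, array([ 524.7, -383.8,  147.9])) (90, array([ 527.3, -384.2]), array([12.2, 66.2]), 72.0, array([ 528.7, -383.9,  148.8]))
pan (440, array([ 530.5, -367.1]), array([112.9,  76.4]), 71.2, array([ 533. , -367.7,   80.9]))
plate (2099, array([ 499.6, -392.8]), array([178.7, 179.2]), 89.6, array([ 479.3, -399.8,   59.7]))
dish (172, array([571.4, -68.3]), array([121.4, 126.4]), 88.7, array([596.8, -73.4,  40.1]))
jar (301, array([ 711.9, -247.7]), array([57.6, 58.7]), 37.5, array([ 711.3, -248.8,  113.8]))
tray (232, array([534.5, 220.7]), array([151.3, 132.3]), 8.5, array([516. , 259.2,  39.1]))
max obst 251.5622832882235
scene
rim (483, array([554.2,  74. ]), array([122.3, 138.4]), 7.5, array([535.7,  93.1, 214.7]))
knob (48, array([463.2,  63.2]), array([21.7, 17.9]), 29.6, array([463.9,  62.8, 244.4]))
handle (151, array([ 527.7, -385.9]), array([14.2, 81.1]), 72.2, array([ 533.6, -388.7,  148.9])) (76, array([ 527.6, -385.4]), array([10.6, 68.7]), 70.2, array([ 531.4, -386.8,  150.1]))
pan (741, array([ 533.8, -368.6]), array([112.5,  81.2]), 72.2, array([ 539.3, -373.2,   82.8]))
plate (1995, array([ 504.2, -397.1]), array([179.2, 182.3]), 89.8, array([ 503.9, -421.6,   60.6]))
dish (334, array([573.3, -68.8]), array([127. , 132.1]), 53.8, array([574.4, -69. ,  38.3]))
jar (420, array([ 714.8, -250.1]), array([58.4, 59.1]), 36.6, array([ 717.8, -252.1,  114.8]))
tray (257, array([551.4, 220.3]), array([124.5, 138.1]), 8.7, array([585.5, 256.7,  37.9]))
max obst 253.1104624370149
```

```bash
cat > g.py <<'E'
from h import *
C=np.array([554.,74.5,0]); a=np.radians(7.2)
cx=np.array([np.cos(a),np.sin(a),0]); cy=np.array([-np.sin(a),np.cos(a),0]); Z=np.array([0,0,1.])
def ch(x,y,z): return C+x*cx+y*cy+z*Z
def down(y): # tool pointing down, closing axis y
    z=-Z; return np.stack([np.cross(y,z),y,z],1)
PAN=np.array([527.,-385.5,60.]); F=np.array([np.cos(np.radians(71.9)),np.sin(np.radians(71.9)),0])  # F: lip direction
def pour(th,lip,f,sg):
    """tool pose with the lip at `lip`, tipped th about the pan's y; sg: sign of tool y along f"""
    c,s=np.cos(th),np.sin(th); f2=c*f-s*Z; z2=c*Z+s*f
    g=lip-(73*f2-62*z2); tz=-z2; ty=sg*f2
    return g-6*tz, np.stack([np.cross(ty,tz),ty,tz],1)
E
cat > t.py <<'E'
from g import *
R=down(cy)
for y in(-60,38): print('lever',ctrl.solve_ik(ch(-95,y,235),R))
for sg in(1,-1):
    q=ctrl.solve_ik(PAN+[0,0,86],down(sg*F)); print('pick',sg,q is not None and np.round(q,2))
    for dyaw in(-40,-25,-12,0,12):
        f=cv2.Rodrigues(np.radians(dyaw)*Z)[0]@cy
        print(sg,dyaw,[None if (q:=ctrl.solve_ik(*pour(np.radians(th),ch(0,0,235)-25*f,f,sg))) is None else np.round(q,2).tolist() for th in(0,30,60)])
E
python3 t.py
```

```text
lever [-1.78972366e-01 -6.49410755e-03  1.82060083e+00 -4.44089210e-16
  1.32748593e+00 -1.87543240e+00]
lever [ 3.08759335e-02 -9.56889980e-03  1.82365131e+00 -4.44089210e-16
  1.32751024e+00 -1.66558410e+00]
pick 1 [-0.76  0.47  1.43 -0.    1.24 -2.02]
1 -40 [[-0.19, 0.01, 1.66, -0.0, 1.47, -1.19], [0.11, 0.28, 1.38, -0.41, 1.81, -0.92], [0.28, 0.62, 1.12, -0.76, 2.16, -0.9]]
1 -25 [[-0.2, 0.06, 1.6, -0.0, 1.47, -1.46], [0.13, 0.24, 1.42, -0.47, 1.7, -1.14], [0.34, 0.53, 1.26, -0.86, 1.99, -1.02]]
1 -12 [[-0.2, 0.11, 1.55, -0.0, 1.48, -1.69], [0.14, 0.2, 1.47, -0.51, 1.59, -1.33], [0.38, 0.44, 1.38, -0.93, 1.82, -1.11]]
1 0 [[-0.19, 0.16, 1.5, -0.0, 1.48, -1.89], [0.14, 0.16, 1.52, -0.53, 1.48, -1.5], [0.41, 0.35, 1.51, -0.99, 1.66, -1.18]]
1 12 [[-0.18, 0.2, 1.45, -0.0, 1.49, -2.08], [0.14, 0.12, 1.56, -0.52, 1.37, -1.68], [0.43, 0.25, 1.64, -1.05, 1.49, -1.25]]
pick -1 [-0.76  0.47  1.43 -0.    1.24  1.12]
-1 -40 [[-0.19, 0.01, 1.66, -0.0, 1.47, 1.95], [0.11, 0.28, 1.38, -0.41, 1.81, 2.22], [0.28, 0.62, 1.12, -0.76, 2.16, 2.24]]
-1 -25 [[-0.2, 0.06, 1.6, -0.0, 1.47, 1.68], [0.13, 0.24, 1.42, -0.47, 1.7, 2.0], [0.34, 0.53, 1.26, -0.86, 1.99, 2.12]]
-1 -12 [[-0.2, 0.11, 1.55, -0.0, 1.48, 1.45], [0.14, 0.2, 1.47, -0.51, 1.59, 1.82], [0.38, 0.44, 1.38, -0.93, 1.82, 2.04]]
-1 0 [[-0.19, 0.16, 1.5, -0.0, 1.48, 1.25], [0.14, 0.16, 1.52, -0.53, 1.48, 1.64], [0.41, 0.35, 1.51, -0.99, 1.66, 1.96]]
-1 12 [[-0.18, 0.2, 1.45, -0.0, 1.49, 1.06], [0.14, 0.12, 1.56, -0.52, 1.37, 1.46], [0.43, 0.25, 1.64, -1.05, 1.49, 1.89]]
```

Run:
```python
from g import *
R=down(cy)
p=sensors.read_state()['eef_pos']
ctrl.move_l(p+[0,0,90],vel=250); ctrl.gripper_to(0)
ctrl.move_ptp(ch(-97,-65,340),R); ctrl.move_l(ch(-97,-65,236),vel=150)
ctrl.move_l(ch(-97,10,236),vel=80,threshold=15)
hit=ctrl.move_l(ch(-97,40,236),vel=40,threshold=8)
s=sensors.read_state(); print(hit,(s['eef_pos']-C)@cy,s['force'],s['t'])
ctrl.move_l(ch(-97,20,236),vel=100)
ctrl.move_l(ch(-97,15,345),vel=250)
ctrl.move_ptp(PAN+[0,0,200],down(F)); ctrl.gripper_to(85)
for n in("top","scene"):
    im,d,K,k1,Rr,t=grab(n); W=cloud(d,K,k1,Rr,t).reshape(-1,3); x,y,h=W.T
    m=(x>420)&(x<510)&(y>0)&(y<190)&(h>205)&(h<265); q=(np.median(W[m],0)-C); print(n,m.sum(),q@cx,q@cy,q[2])
    cv2.imwrite(f'pics/{n}1.png',cv2.cvtColor(im,cv2.COLOR_RGB2BGR))
im,d,K,k1,Rr,t=grab("wrist"); np.savez('wrist1.npz',d=d,im=im,K=K,k1=k1,R=Rr,t=t)
W=cloud(d,K,k1,Rr,t).reshape(-1,3); x,y,h=W.T
m=(abs(x-527)<70)&(abs(y+385)<70)&(h>136)&(h<165)
print(m.sum(),cv2.minAreaRect(W[m][:,:2].astype(np.float32)),np.nanmedian(W[m],0)); 
cv2.imwrite('pics/w1.png',cv2.cvtColor(im,cv2.COLOR_RGB2BGR)); print(sensors.read_state()['t'])
```

```text
True 35.66003787461603 [ 1.13992148 -2.36217303  2.53086019] 6.2417
top 229 -52.41599905627645 35.23741047325649 215.66899848332253
scene 233 -51.425773863210004 24.08706039973454 214.71314721242217
1742 ((526.9970092773438, -384.2971496582031), (13.952901840209961, 82.15994262695312), 71.73805236816406) [ 520.77943621 -382.58617809  149.75899261]
9.8
```

View pics/w1.png

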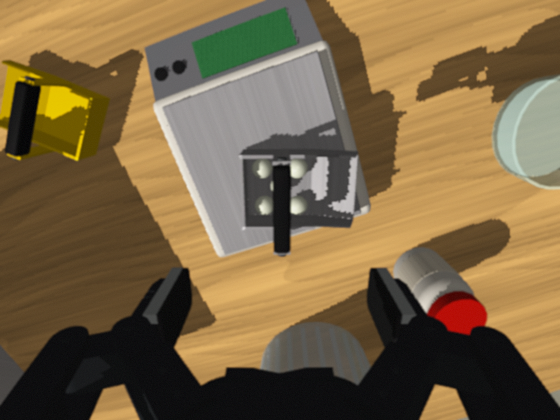

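The wrist picture shows the steel pan with balls at (263-300,170-205), and the handle upright at (282,208). The yellow decoy is far left at (50,110). Now grasp and lift, and recheck the knob.

Run:
```python
from g import *
P=np.array([527,-384.6,60.])
im,d,K,k1,Rr,t=grab("scene"); W=cloud(d,K,k1,Rr,t).reshape(-1,3); q=W-C
m=(abs(q@cx+97)<22)&(abs(q@cy)<95)&(q[:,2]>205)&(q[:,2]<265); k=np.median(q[m],0); print('knob',m.sum(),k@cx,k@cy,k[2])
ctrl.move_l(P+[0,0,146],vel=120,threshold=15)
ctrl.gripper_to(5,force=60); s=sensors.read_state(); print(s['grip_width'],s['grasp_force'],s['eef_pos'],s['force'])
g=s['eef_pos']; np.save('g0.npy',g)
ctrl.move_l(g+[0,0,8],vel=30); ctrl.move_l(g+[0,0,190],vel=120)
s=sensors.read_state(); print(s['grip_width'],s['grasp_force'],s['force'],s['t'])
f=cv2.Rodrigues(np.radians(-20)*Z)[0]@cy
pos,R=pour(0,ch(0,0,268)-30*f,f,1)
ctrl.move_l(pos,R,vel=140); ctrl.hold(.3)
s=sensors.read_state(); print(s['eef_pos']-pos,s['force'],s['t'])
im,d,K,k1,Rr,t=grab("scene"); l=proj(pos*0+ch(0,0,268)-30*f,K,k1,Rr,t); print(l)
cv2.imwrite('pics/s2.png',cv2.resize(cv2.cvtColor(im,cv2.COLOR_RGB2BGR)[90:300,230:450],None,fx=2.6,fy=2.6,interpolation=cv2.INTER_CUBIC))
```

```text
knob 55 -90.71165614730072 50.12225815407536 228.71806983933385
4.839193723840616 0.0 [ 526.97794954 -384.57224594  205.95924907] [-0.44410923 -0.26453316  0.56032096]
4.982734509495043 0.0 [ 1.09451826 -0.03628029  0.38172402] 13.2667
[ 0.00096639 -0.13969473 -0.01077061] [ 0.4950917  -0.48721569  0.13063437] 16.3167
[[344.2472589  173.72077543]]
```

View pics/s2.png

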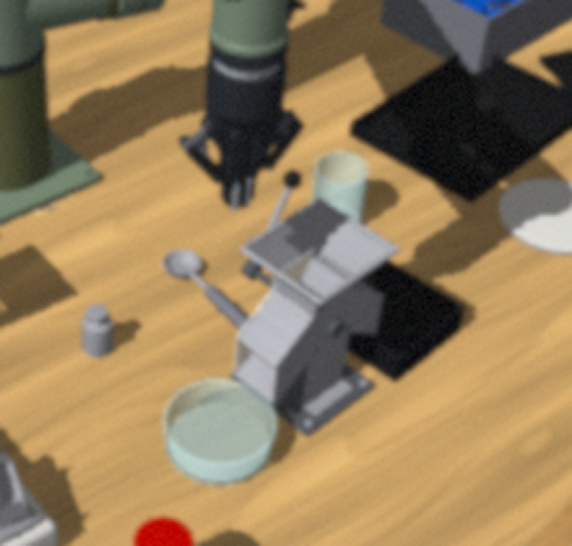

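The pan was not grasped: I added the plate height twice, so the fingers closed in the air above the handle. Nothing was touched. The lever at (290,180) leans to +y against its stop. I'll go back and grasp at the right height.

Run:
```python
from g import *
P=np.array([527,-384.6,0.])
s=sensors.read_state()
for n in("top","scene"):
    im,d,K,k1,Rr,t=grab(n); W=cloud(d,K,k1,Rr,t).reshape(-1,3); q=W-C
    m=(abs(q@cx+97)<20)&(abs(q@cy-50)<30)&(q[:,2]>214)&(q[:,2]<245); k=np.median(q[m],0); print('knob',m.sum(),k@cx,k@cy,k[2])
ctrl.move_ptp(P+[0,0,260],down(F)); ctrl.gripper_to(85)
print(ctrl.move_l(P+[0,0,146],vel=120,threshold=15))
ctrl.gripper_to(5,force=60); s=sensors.read_state(); print(s['grip_width'],s['grasp_force'],s['eef_pos'],s['force'])
if s['grip_width']<9: raise SystemExit
g=s['eef_pos']; np.save('g0.npy',g)
ctrl.move_l(g+[0,0,8],vel=30); ctrl.move_l(g+[0,0,190],vel=120)
s=sensors.read_state(); print(s['grip_width'],s['grasp_force'],s['force'],s['t'])
f=cv2.Rodrigues(np.radians(-20)*Z)[0]@cy
pos,R=pour(0,ch(0,0,268)-30*f,f,1)
ctrl.move_l(pos,R,vel=140); ctrl.hold(.3)
s=sensors.read_state(); print(s['eef_pos']-pos,s['force'],s['t'])
im,d,K,k1,Rr,t=grab("scene"); print((proj(ch(0,0,268)-30*f,K,k1,Rr,t)-[230,90])*2.6)
cv2.imwrite('pics/s3.png',cv2.resize(cv2.cvtColor(im,cv2.COLOR_RGB2BGR)[90:300,230:450],None,fx=2.6,fy=2.6,interpolation=cv2.INTER_CUBIC))
```

```text
knob 2 -93.67421113252811 48.63628894328263 222.52818135549185
knob 46 -90.25781936209948 52.145654865301 231.25665717007348
False
13.092828833128443 62.362157106399536 [ 527.17431288 -384.33922095  146.07603673] [0.49936219 1.70750889 1.59026253]
13.30123610733182 61.74239158630371 [-0.19357908  0.14858814 -4.07679033] 22.425
[-0.01939971 -0.15025427 -0.03208023] [-0.15961687 -0.68362629 -3.37158845] 25.4333
[[297.04287313 217.67401613]]
```

View pics/s3.png

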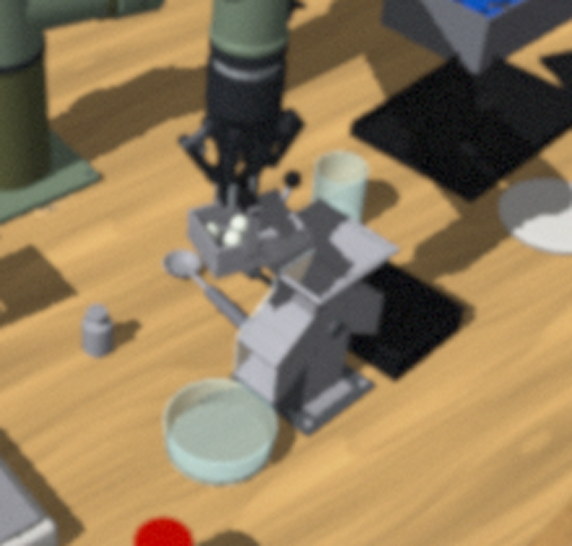

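The pan is held level at (255,230) with the balls inside and the lip at about (300,222), over the hopper edge as computed. Now tip slowly about the lip.

Run:
```python
from g import *
f=cv2.Rodrigues(np.radians(-20)*Z)[0]@cy
def go(th,z,v): ctrl.move_l(*pour(np.radians(th),ch(0,0,z)-28*f,f,1),vel=v)
go(10,250,50)
for th,z in((15,242),(19,235),(22,233),(25,232),(28,232),(32,232),(37,232),(43,232),(50,233),(57,234)):
    go(th,z,16 if 15<th<33 else 28)
ctrl.hold(.8); s=sensors.read_state(); print(s['force'],s['grip_width'],s['t'])
im,d,K,k1,Rr,t=grab("scene")
cv2.imwrite('pics/s4.png',cv2.resize(cv2.cvtColor(im,cv2.COLOR_RGB2BGR)[90:300,230:450],None,fx=2.6,fy=2.6,interpolation=cv2.INTER_CUBIC))
```

```text
[-0.39258397  0.56220473 -2.8318892 ] 12.930665030949509 31.875
```

View pics/s4.png

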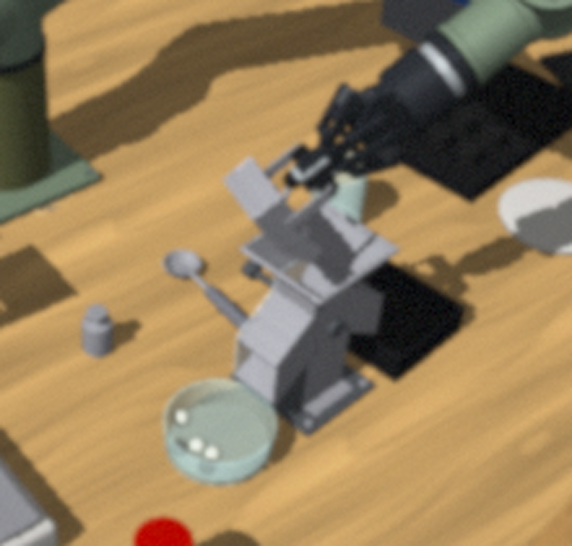

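Three balls are visible in the dish at (181,417), (196,444) and (211,452). I'll level the pan, move clear of the chute and count from above.

Run:
```python
from g import *
f=cv2.Rodrigues(np.radians(-20)*Z)[0]@cy
def go(th,z,v): ctrl.move_l(*pour(np.radians(th),ch(0,0,z)-28*f,f,1),vel=v)
go(57,255,60); go(0,275,60)
g=np.load('g0.npy')
ctrl.move_l(g+[-4,-4,190],down(F),vel=170); ctrl.hold(.2)
print(sensors.read_state()['t'],sensors.read_state()['force'])
o=[]
im,d,K,k1,Rr,t=grab("top"); o.append(im[155:255,140:270]); im,*_=grab("scene"); o.append(im[200:300,210:340])
im,*_=grab("scene"); o2=im[200:330,130:299]
a=np.hstack([cv2.resize(x,None,fx=3,fy=3,interpolation=cv2.INTER_CUBIC) for x in o]); b=cv2.resize(o2,(390,300)); b=cv2.copyMakeBorder(b,0,0,0,390,cv2.BORDER_CONSTANT)
cv2.imwrite('pics/c5.png',cv2.cvtColor(np.vstack([a,b]),cv2.COLOR_RGB2BGR))
```

```text
36.5833 [-0.96601626  0.11941812 -2.1099058 ]
```

View pics/c5.png

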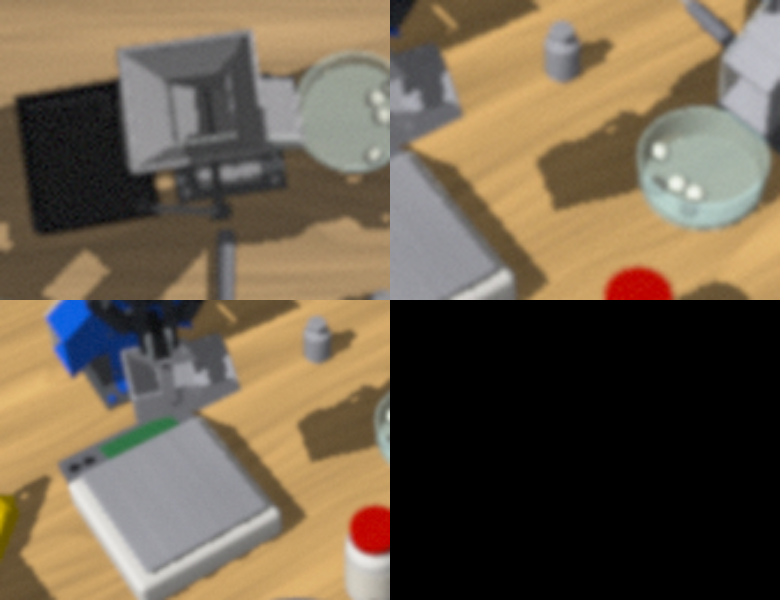

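The pan, tray and hopper are empty. The top crop cuts the dish off at its right edge. I'll set the pan down, release it and count the dish properly.

Run:
```python
from g import *
g=np.load('g0.npy')+[-4,-4,0]
ctrl.move_l(g+[0,0,12],vel=120); print(ctrl.move_l(g+[0,0,-2],vel=15,threshold=4)); print(sensors.read_state()['eef_pos'][2]-g[2],sensors.read_state()['force'])
ctrl.gripper_to(60); ctrl.hold(.2); ctrl.move_l(g+[0,0,60],vel=80); ctrl.move_l(g+[0,0,180],vel=200)
ctrl.move_l(g+[-120,-60,180],vel=200)
print(sensors.read_state()['t'])
im,d,K,k1,Rr,t=grab("top"); q=cloud(d,K,k1,Rr,t).reshape(-1,3)
x,y,h=q.T
for n in("top","scene"):
    if n=="scene":
        _,d,K,k1,Rr,t=grab(n); q=cloud(d,K,k1,Rr,t).reshape(-1,3); x,y,h=q.T
    for lo,hi in((132,158),(72,128)):
        m=(x>420)&(x<640)&(y>-480)&(y<-250)&(h>lo)&(h<hi); P=q[m]; print(m.sum(),cv2.minAreaRect(P[:,:2].astype(np.float32)),np.median(P[:,2]))
a=cv2.resize(im[150:250,140:410],None,fx=2.9,fy=2.9,interpolation=cv2.INTER_CUBIC)
b=cv2.resize(im[165:220,225:300],None,fx=5.2,fy=5.2,interpolation=cv2.INTER_CUBIC); b=cv2.copyMakeBorder(b,0,0,0,a.shape[1]-b.shape[1],cv2.BORDER_CONSTANT)
cv2.imwrite('pics/c6.png',cv2.cvtColor(np.vstack([a,b]),cv2.COLOR_RGB2BGR))
```

```text
True
-0.09021318240968412 [0.48322221 0.69880256 4.97266529]
42.3167
142 ((522.0360717773438, -388.68048095703125), (14.48836898803711, 82.28788757324219), 71.69869232177734) 148.387527365162
312 ((525.757568359375, -371.3243408203125), (111.83277130126953, 76.52523803710938), 72.00275421142578) 83.72177538818492
149 ((526.7611694335938, -391.0367126464844), (14.163521766662598, 78.05320739746094), 71.7491683959961) 149.24737225268126
651 ((529.208251953125, -372.8511657714844), (112.52552795410156, 81.54007720947266), 72.83114624023438) 85.20361151468067
```

View pics/c6.png

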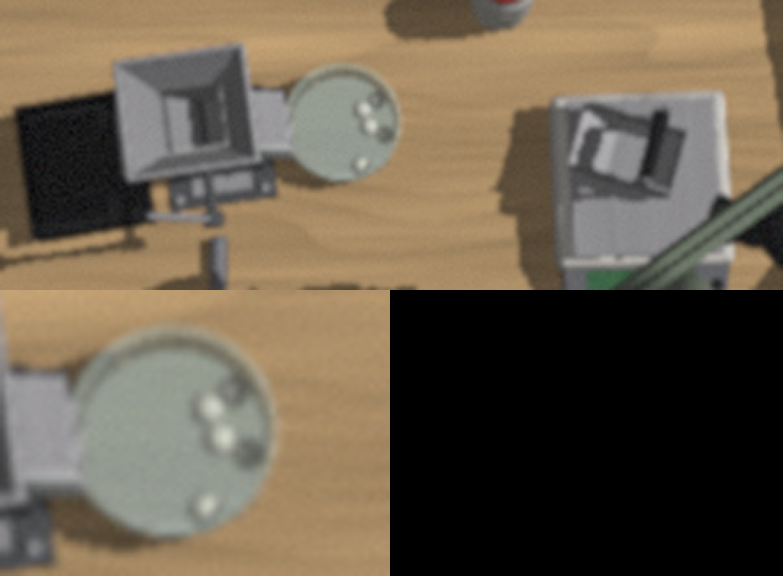

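The pan is upright on the plate and the flap is over. The dish shows three bright balls and two dark blobs at (235,388) and (248,452), which may be balls in shadow. I'll check closely with the wrist camera and its depth.

Run:
```python
from g import *
ctrl.move_ptp(np.array([572,-75,330.]),down(F))
im,d,K,k1,Rr,t=grab("wrist"); print(sensors.read_state()['t'])
W=cloud(d,K,k1,Rr,t); r=np.hypot(W[...,0]-572,W[...,1]+68.5); m=((r<58)&(W[...,2]>12)&(W[...,2]<34)).astype(np.uint8)
n,l,s,c=cv2.connectedComponentsWithStats(m)
for i in range(1,n):
    if s[i,4]>15: P=W[l==i]; print(s[i],np.median(P,0).round(),P[:,2].max())
u,v=proj(np.array([572,-68.5,20.]),K,k1,Rr,t)[0]; print(u,v); u,v=int(u),int(v)
cr=im[max(v-110,0):v+110,max(u-110,0):u+110]
cv2.imwrite('pics/c7.png',cv2.resize(cv2.cvtColor(cr,cv2.COLOR_RGB2BGR),None,fx=2.6,fy=2.6,interpolation=cv2.INTER_CUBIC))
```

```text
43.9833
[243 126  29  68 543] [ 556. -110.   22.] 33.622329650330734
[261 160  22  36 449] [590. -94.  22.] 26.4299551372383
284.35290475213617 161.36491732906637
```

View pics/c7.png

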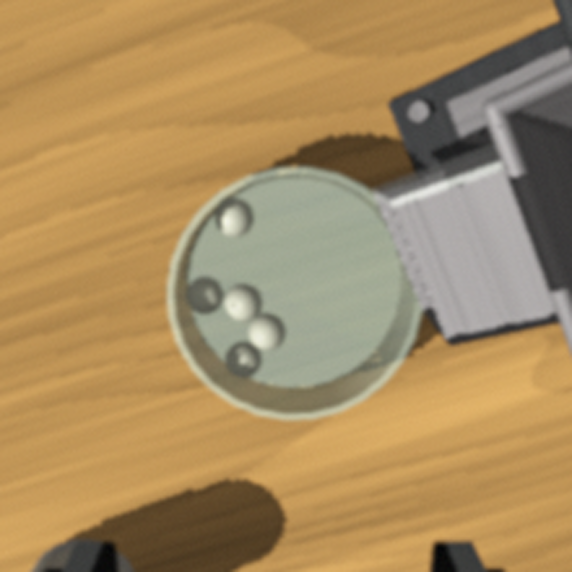

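The dish holds five balls: three lit at (234,218), (241,302) and (264,333), and two in the wall's shadow at (205,295) and (243,360). The arm is clear of everything, so I'm handing the job in.

```bash
python3 -c "
from plant import ctrl
print(ctrl.finish_job())"
```

```text
the job is handed in; nothing more can be done
None
```

The job is handed in and no verdict came back: at last look all five balls were in the glass dish, the flap was pushed over to its stop on the tray side, the empty pan stood upright on the balance plate, and the arm was clear.

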